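Set the leaning paint rack and lock its spindle nut

TASK

Turn the leaning paint-pot rack by its white upright post until the post lines up with the red pointer on the stand. Then screw the orange wing nut clockwise down the spindle onto the steel nut below it and nip it up tight, a good 20 degrees past first contact, so that it locks; leave the rack set at the pointer and do not disturb the other things on the shelf.

Things in the scene. Friction and masses are not known exactly. Their poses are not given: they have to be found in the camera images.
- stand: fixed stand of the rack on a dark steel base plate 190 x 170 x 14 mm. Origin on the shelf surface, z up. Its spindle axis passes through (0, 0, 105 mm) of this frame, the centre of the turntable's underside, and leans 32 degrees from vertical towards the stand's own +y, along (0, 0.530, 0.848)
- first_nut (a point): top face of the first nut, on the spindle axis: a fixed steel hexagon 42 mm over its corners, z along the spindle. Heights along the spindle above the turntable's underside: turntable top 12 mm, pot lids 44 mm, black hub (radius 20 mm) 45 mm, first nut 45 to 63 mm, threaded spindle (18 mm thick) up to 126 mm
- pointer (a point): top of the red fin (30 x 8 mm) fixed to the stand just outside the turntable's rim, 152 mm from the spindle axis, on the stand's -x side, its top 23 mm above the turntable's underside. The rack is set when its post is on the line from the spindle axis to this fin
- rack (a joint): turning of the turntable about the spindle (rad); 0 = post in line with the red pointer, growing anticlockwise seen from above; range -2.2 to 1.2, starts -1.2 to -0.5. Grey disc of 130 mm radius with five squat capped pots (47 mm wide, centres 94 mm from the axis, at 60 degree steps from the post). It turns stiffly (0.2 N m) and stays where left
- rack_post (a point): grip point on the rack's white upright post: a rod 16 mm thick, parallel to the spindle, 115 mm from its axis, reaching 82 mm above the turntable's underside, with a 28 mm wide, 8 mm thick collar at its foot. The point is on the rod's axis, 62 mm above the turntable's underside (20 mm below the rod's top). z along the rod upwards
- locknut (a joint): running of the orange wing nut along the thread (rad), growing clockwise seen from above; it goes down 16 mm per full turn and meets the first nut at 4.8, its end; starts 0 to 1.4. Turns easily (0.05 N m) and stays where left; anticlockwise turning backs it off
- wing (a point): grip point of the orange wing nut, on the spindle axis 30 mm above the nut's underside. The nut: hub of 21 mm radius, 13 mm high, below a straight bar 90 mm long, 18 mm thick, from 12 to 40 mm above the underside. x along the bar, y across it, z up the spindle. Underside 76 mm above the turntable's underside at locknut 0, 64 mm at 4.8; the spindle's top then sticks out 10 to 22 mm above the bar
- locknut_tight (a joint): further clockwise turn (rad) of the wing nut after it has met the first nut: 0 = just touching, not tightened; it needs 0.35 N m, stays where it is left, and ends at a hard stop at 0.6 rad
- dish: round white ceramic mixing dish with six wells, 140 mm across, 18 mm high, loose; origin at the centre of its underside. Leave alone
- brush_stand: clear acrylic brush stand 70 x 130 x 78 mm holding four upright brushes reaching 170 mm, loose; origin at the centre of its underside. Leave alone
- sculpt_tool: stainless sculpting tool 165 mm long, lying on the 220 x 160 x 3 mm green cutting mat, loose; origin under its middle. Leave alone
- pot_a: loose squat paint pot with yellow lid, 51 mm wide, 42 mm high; origin at the centre of its underside. Leave alone
- pot_b: loose squat paint pot with green lid, 51 mm wide, 42 mm high; origin at the centre of its underside. Leave alone
- mug: empty blue mug, 76 mm wide, 85 mm high, loose; origin at the centre of its underside. Leave alone

How it is judged:
By the outcome, as a careful person would: the job done as asked, in the order asked, and still so for the second after the job is handed in, with the robot touching nothing.
It also fails if it takes over 64 s, if anything falls off the work surface, if the arm or the gripper's body presses on something with over 40 N, if the wrist force passes 120 N, or if a joint passes its speed limit or range.

ROBOT

A 7-joint arm with a two-finger parallel gripper is mounted at the origin on the work surface. World frame = base frame: x ahead of the robot, y to its left, z up, the work surface at z = 0. Lengths are in mm, angles in degrees, forces in N, time in s.
With the tool pointing down it reaches from about 425 to 875 mm from the base axis. Payload 4.7 kg.
Tool frame: the origin (TCP) lies where the fingers leave the gripper's body, on its centre line; the fingertips stand 73 mm ahead of it and the grasp point (between the pads) lies 54 mm ahead of it (robot.grasp_offset is the distance from the TCP to the grasp point, in mm); z points along the fingers, y is the line along which they close (so a half turn about z gives the same grasp; the last joint's range is limited). The gripper opens to 85 mm and grips with 20 to 120 N. Pads are 22 mm wide; open, the fingers measure 114 mm over their backs; the gripper's body (76 mm by 85 mm) begins 54 mm behind the grasp point. The pads swing forward as they close: fully open they stand 13 mm farther back than shut.
Start: joints at [76.954, 18.392, -4.016, 83.108, 1.295, 78.541, -3.26], TCP at [155.623, -631.109, 303.949] pointing down, gripper open.
Joint ranges: [-163.93, 163.93], [-17.29, 119.83], [-79.2, 71.16], [3.27, 140.29], [-89.18, 269.18], [5.43, 117.66], [-154.24, 154.24]. Speed limits (degrees/s): [147.25, 147.25, 180, 180, 180, 180, 180].

INTERFACE

Orientations are given as [roll, pitch, yaw] about the fixed x, y, z axes, in that order (R = Rz(yaw) Ry(pitch) Rx(roll)).
In Python, from cell import robot, imaging, finish_job gives the robot as it stands. The module is installed in compiled form; this text tells all that it offers.
- The arm moves only by the tool move_arm, never from a script. Its argument "series" is one flat list of numbers, 7 for each row, row after row: the shift along the world's x, y, z in cm, then the turn, a rotation vector about the world's x, y, z in degrees, then the opening, from 0 (shut) to 1 (fully open). A call has exactly 8 rows; each row is the pose to reach, as a shift and turn from the pose commanded when the call began; what a row does not reach only later rows make up. A row lasts 1/10 s, in which the tool goes at most 50 mm and 8.59 degrees, less where a joint would pass 70% of its speed; a pose out of reach is approached as far as the arm can. A call with a gripper value outside its range is refused whole. The fingers move at their own pace and stop on an object; the grip force is fixed at half the most. Time passes only in rows, so rows that repeat a pose let the fingers close, or fill a call up. It gives the time, the measured TCP pose, the force, the opening and the grip force at its end, in the units of the state.
- robot.sense(): the state, without advancing time (a new reading comes with each control period).
- imaging.read_camera(name): name is "side" or "top"; returns a dict with "image" (420x560x3 uint8, blue, green, red), "range_z" (420x560 float32, mm along the optical axis (not along the pixel's ray), 0 where there is no reading), "intrinsics" (3x3 intrinsics, pixels), "xyz" and "rotation" of the camera in the world. Camera axes: x right, y down, z forward; pixel columns grow to the right and rows downward; lengths in mm; the calibration is good to about 2 mm. A picture is of the moment at which its call begins.
- finish_job(): hands the job in; it is judged then, once.
The state is a dict: "t": time; "joint_positions": joint angles; "joint_velocities": joint speeds; "tau": joint torques, N m; "tool_pos": TCP position; "ee_rot": TCP orientation; "ft_force": force on the tool from outside, world axes, zero at the start; "moment": the same for the moment, N m; "width": finger opening in mm; "finger_force": force on a finger pad.
Only numpy, scipy, OpenCV 4.12 (cv2) and the standard library are available. Lean on these libraries where they do the work, as an engineer would, in place of code of your own. Each camera call takes 0.05 s, during which the arm holds its last target. There are 200 camera calls.

## Working session

There is one attempt and no reset: what is moved stays moved. The work goes in short steps, Python scripts to look and compute and a tool call to move; the robot and the scene stay as the last step left them, time stands still between calls to the robot, and variables do not carry over. Pictures are saved under pics/ and viewed, at most 10 in all, crops included, and the job is handed in when it is done.

Besides the shell and the picture viewer there is one more tool, called after ">>>" as name(argument=value, ...) on one line, values as JSON. move_arm: Moves the arm, as the interface text tells. Its arguments: {"type":"object","properties":{"series":{"type":"array","items":{"type":"number"}}},"required":["series"]}

```bash
mkdir -p pics; python3 - <<'E'
from cell import robot, imaging
import cv2, numpy as np
for n in ("side","top"):
    c=imaging.read_camera(n); cv2.imwrite(f"pics/{n}0.png",c["image"]); print(n,c["intrinsics"],c["xyz"],c["rotation"]); np.savez(f"{n}0.npz",**{k:np.array(v) for k,v in c.items()})
print(robot.sense())
E
```

```text
side [[391.54458117   0.         282.71211357]
 [  0.         391.54458117 213.83200199]
 [  0.           0.           1.        ]] [226.82664167 429.4733307  846.91692507] [-140.24993974    0.40630786 -142.90963396]
top [[453.23477755   0.         286.2847855 ]
 [  0.         453.23477755 210.46013519]
 [  0.           0.           1.        ]] [ 379.26395481  -24.65673694 1534.96075419] [-170.84406211    0.75476873  -89.81135859]
{'t': 0.1, 'joint_positions': array([76.95264246, 18.43409879, -4.01621787, 83.16787735,  1.29506289,
       78.54082248, -3.26068216]), 'joint_velocities': array([-0.06939448, -0.09731454,  0.04075648, -0.11308024, -0.09330271,
        0.00543214, -0.09380389]), 'tau': array([-1.73219260e-04, -4.94879723e+01, -3.83942518e-01, -3.15210521e+01,
        1.31966762e-02,  7.44524034e-03, -3.14733813e-05]), 'tool_pos': array([ 155.53594576, -630.75003057,  302.94125344]), 'ee_rot': array([-1.79902440e+02,  5.31345661e-03,  1.38569375e+01]), 'ft_force': array([ 0.3293335 , -0.364478  , -0.17155141]), 'moment': array([ 0.03017255, -0.01261748,  0.04000486]), 'finger_force': 0.0, 'width': 85.13733075751553}
```

View pics/side0.png

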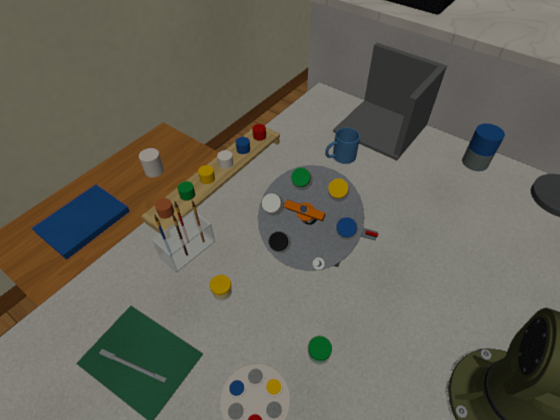

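View pics/top0.png

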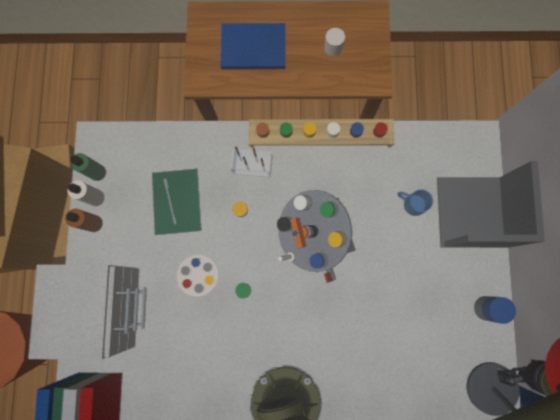

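The side view shows the rack centred near (311,217), its post at (318,263), the red fin at (371,233) and the orange wing at (304,210). In the top view the rack is near (315,231), the post at (287,258), the fin at (329,277) and the wing at (299,233).

```bash
cat > h.py <<'E'
import numpy as np, cv2
from scipy.spatial.transform import Rotation as R
def cloud(c):
    K=c["intrinsics"]; z=np.asarray(c["range_z"],float); v,u=np.indices(z.shape)
    p=np.stack([(u-K[0,2])/K[0,0]*z,(v-K[1,2])/K[1,1]*z,z],-1)
    P=p@R.from_euler('xyz',c["rotation"],degrees=True).as_matrix().T+c["xyz"]
    P[z<=0]=np.nan; return P
def load(n): return dict(np.load(n+".npz"))
E
python3 - <<'E'
from h import *
for n,(cu,cv_,r) in dict(side=(311,217,80),top=(315,231,60)).items():
    c=load(n+"0"); P=cloud(c); im=c["image"]; hsv=cv2.cvtColor(im,cv2.COLOR_BGR2HSV).astype(int)
    H,S,V=[hsv[...,i] for i in range(3)]
    v,u=np.indices(H.shape); roi=np.hypot(u-cu,v-cv_)<r
    def show(name,m):
        m=m&roi&np.isfinite(P[...,0])
        print(n,name,m.sum(),"px",u[m].mean().round(1),v[m].mean().round(1),"med",np.median(P[m],0).round(1),"lo",np.percentile(P[m],5,axis=0).round(),"hi",np.percentile(P[m],95,axis=0).round())
        return m
    show("red",((H<6)|(H>172))&(S>140)&(V>60))
    o=show("orange",(H>=6)&(H<16)&(S>150)&(V>80))
    show("yellow",(H>=18)&(H<32)&(S>130)&(V>80))
    show("green",(H>45)&(H<85)&(S>120))
    show("blue",(H>100)&(H<125)&(S>120))
    show("white",(S<40)&(V>185))
    # table plane check
    t=np.nanmedian(P[300:320,340:400,2]) ; print("table z",t)
    # disc plane: grey pts above table, RANSAC-ish
    m=roi&(P[...,2]>40)&(P[...,2]<220)&(S<60); X=P[m]
    best=0;rng=np.random.default_rng(0)
    for _ in range(500):
        a=X[rng.choice(len(X),3,False)]; nn=np.cross(a[1]-a[0],a[2]-a[0]); L=np.linalg.norm(nn)
        if L<500: continue
        nn/=L; k=abs((X-a[0])@nn)<2.5
        if k.sum()>best: best=k.sum(); inl=k
    Y=X[inl]; ctr=Y.mean(0); nn=np.linalg.svd(Y-ctr)[2][2]; nn*=np.sign(nn[2])
    print("plane",best,len(X),nn.round(3),"az",np.degrees(np.arctan2(nn[1],nn[0])),"resid",((Y-ctr)@nn).std())
    # outline -> circle
    full=np.zeros(H.shape,np.uint8); 
    fm=roi&(abs((P-ctr)@nn)<4); full[fm]=1
    cs,_=cv2.findContours(full,cv2.RETR_EXTERNAL,cv2.CHAIN_APPROX_NONE); cc=max(cs,key=cv2.contourArea)[:,0]
    hull=cv2.convexHull(cc)[:,0]; Q=P[hull[:,1],hull[:,0]]
    e1=np.cross([0,0,1],nn);e1/=np.linalg.norm(e1);e2=np.cross(nn,e1)
    q=np.c_[(Q-ctr)@e1,(Q-ctr)@e2]
    from scipy.optimize import least_squares
    s=least_squares(lambda x:np.hypot(*(q-x[:2]).T)-x[2],[0,0,130],loss="soft_l1",f_scale=2)
    C=ctr+s.x[0]*e1+s.x[1]*e2; print("circle C",C.round(1),"r",s.x[2].round(1),"underside",(C-12*nn).round(1),"exp z 105")
E
```

```text
side red 45 px 371.5 233.1 med [ 395.3 -125.4  122.3] lo [ 384. -131.  109.] hi [ 407. -120.  126.]
side orange 385 px 304.2 210.7 med [526.4 -34.7 200.2] lo [487. -58. 172.] hi [564. -21. 207.]
side yellow 315 px 337.7 188.0 med [ 507.8 -148.   182.8] lo [ 490. -164.  170.] hi [ 527. -132.  193.]
side green 286 px 300.4 177.1 med [ 597.8 -123.1  185.1] lo [ 580. -139.  174.] hi [ 617. -108.  195.]
side blue 699 px 344.0 185.7 med [ 612.7 -398.7   69. ] lo [ 431. -425.   11.] hi [666. -81. 147.]<stdin>:8: RuntimeWarning: Mean of empty slice.
  ret = ret.dtype.type(ret / rcount)
  return _methods._mean(a, axis=axis, dtype=dtype,
  ret = um.true_divide(
Traceback (most recent call last):
IndexError: index -1 is out of bounds for axis 0 with size 0
```

```bash
cat > m.py <<'E'
from h import *
from scipy.optimize import least_squares
import warnings; warnings.filterwarnings("ignore")
for n,(cu,cv_,r) in dict(side=(311,217,62),top=(315,235,52)).items():
    c=load(n+"0"); P=cloud(c); im=c["image"]; hsv=cv2.cvtColor(im,cv2.COLOR_BGR2HSV).astype(int)
    H,S,V=[hsv[...,i] for i in range(3)]
    v,u=np.indices(H.shape); roi=np.hypot(u-cu,v-cv_)<r
    print(n,"table z",np.nanmedian(P[300:320,360:420,2]))
    m=roi&(P[...,2]>40)&(P[...,2]<220)&(S<60); X=P[m]
    best=0;rng=np.random.default_rng(0)
    for _ in range(800):
        a=X[rng.choice(len(X),3,False)]; nn=np.cross(a[1]-a[0],a[2]-a[0]); L=np.linalg.norm(nn)
        if L<500: continue
        nn/=L; k=abs((X-a[0])@nn)<2.5
        if k.sum()>best: best=k.sum(); inl=k
    Y=X[inl]; ctr=Y.mean(0); nn=np.linalg.svd(Y-ctr,full_matrices=False)[2][2]; nn*=np.sign(nn[2])
    print("plane",best,len(X),nn.round(3),"az",np.degrees(np.arctan2(nn[1],nn[0])),"resid",((Y-ctr)@nn).std())
    full=np.zeros(H.shape,np.uint8); full[roi&(abs((P-ctr)@nn)<4)]=1
    full=cv2.morphologyEx(full,cv2.MORPH_OPEN,np.ones((3,3)))
    cs,_=cv2.findContours(full,cv2.RETR_EXTERNAL,cv2.CHAIN_APPROX_NONE); cc=max(cs,key=cv2.contourArea)[:,0]
    hull=cv2.convexHull(cc)[:,0]; Q=P[hull[:,1],hull[:,0]]
    az=np.arctan2(nn[1],nn[0]); a=np.r_[.53*np.cos(az),.53*np.sin(az),.848]
    ex=np.r_[np.sin(az),-np.cos(az),0]; ey=np.cross(a,ex)  # stand x; in-disc y
    q=np.c_[(Q-ctr)@ex,(Q-ctr)@ey]
    s=least_squares(lambda x:np.hypot(*(q-x[:2]).T)-x[2],[0,0,130],loss="soft_l1",f_scale=2)
    C=ctr+s.x[0]*ex+s.x[1]*ey; U=C-12*a; print("r",s.x[2].round(1),"underside",U.round(1),"exp z 105; stand yaw",np.degrees(az)-90)
    for name,k in dict(red=((H<6)|(H>172))&(S>140)&(V>60),orange=(H>=6)&(H<16)&(S>150)&(V>80),yellow=(H>=18)&(H<32)&(S>130)&(V>80),green=(H>45)&(H<85)&(S>120),blue=(H>100)&(H<125)&(S>120),white=(S<50)&(V>150)).items():
        k=k&roi&np.isfinite(P[...,0])&(P[...,2]>60)
        if not k.any(): continue
        D=P[k]-U; h=D@a; top=h>np.percentile(h,95)-6
        if name=="orange": top=(h>90)
        x,y=(D@ex)[top],(D@ey)[top]
        # angle from -x direction, anticlockwise
        mx,my=(x.min()+x.max())/2,(y.min()+y.max())/2
        print(name,k.sum(),top.sum(),"px",u[k].mean().round(1),v[k].mean().round(1),"h95",np.percentile(h,95).round(1),"xy",np.round([mx,my],1),"rad",np.hypot(mx,my).round(1),"rackang",np.degrees(np.arctan2(-my,-mx)).round(1),"world",np.median(P[k],0).round(1))
        if name=="orange":
            z=np.c_[x,y]; w=np.linalg.svd(z-z.mean(0),full_matrices=False)[2][0]; print("  bar dir",w.round(3),"deg",np.degrees(np.arctan2(w[1],w[0])).round(1),"len",np.ptp((z@w)).round(1))
E
python3 m.py
```

```text
side table z -0.7859502988701479
plane 5527 7378 [-0.16   0.505  0.848] az 107.58990162435751 resid 1.2537553326185535
r 128.9 underside [544.7 -91.6 104.7] exp z 105; stand yaw 17.58990162435751
red 20 16 px 368.2 232.2 h95 25.7 xy [-144.9    1.6] rad 144.9 rackang -0.6 world [ 403.1 -122.9  122.7]
orange 385 311 px 304.2 210.7 h95 118.0 xy [-0.2  1.3] rad 1.3 rackang -80.8 world [526.4 -34.7 200.2]
  bar dir [-0.998  0.068] deg 176.1 len 88.8
yellow 315 292 px 337.7 188.0 h95 46.4 xy [-50.9 -78.3] rad 93.4 rackang 57.0 world [ 507.8 -148.   182.8]
green 286 270 px 300.4 177.1 h95 46.6 xy [ 42.2 -83. ] rad 93.1 rackang 117.0 world [ 597.8 -123.1  185.1]
blue 312 297 px 346.3 226.9 h95 46.5 xy [-93.9   5.8] rad 94.1 rackang -3.5 world [446.1 -93.8 138.7]
white 284 24 px 278.9 212.9 h95 81.4 xy [-52.7 101.7] rad 114.5 rackang -62.6 world [623.9 -42.1 142.1]
top table z -0.251117483886901
plane 2042 4000 [-0.161  0.509  0.846] az 107.59944605002963 resid 1.3526096048201246
r 75.1 underside [ 543.7 -142.7  133.8] exp z 105; stand yaw 17.599446050029627
orange 138 118 px 298.3 232.1 h95 118.3 xy [16.7 48.7] rad 51.5 rackang -108.9 world [534.6 -41.2 201.2]
  bar dir [-0.999  0.046] deg 177.4 len 85.2
yellow 170 137 px 335.3 239.0 h95 47.6 xy [-34.  -26.9] rad 43.4 rackang 38.4 world [ 510.9 -151.9  184.8]
green 104 76 px 326.5 209.3 h95 47.8 xy [ 59.  -29.9] rad 66.2 rackang 153.1 world [ 600.1 -127.3  186.7]
blue 112 88 px 316.0 260.7 h95 47.9 xy [-76.9  58.1] rad 96.4 rackang -37.1 world [447.6 -97.  140.6]
white 192 15 px 296.9 214.1 h95 80.2 xy [-35.4 158.5] rad 162.4 rackang -77.4 world [624.8 -42.1 141.1]
```

```bash
cat >> h.py <<'E'
az=np.radians(107.6); U=np.array([545.8,-93.2,105.])
a=np.r_[.53*np.cos(az),.53*np.sin(az),.848]; a/=np.linalg.norm(a)
ex=np.r_[np.sin(az),-np.cos(az),0]; ey=np.cross(a,ex)
def pt(x,y,h): return U+x*ex+y*ey+h*a
def tool(ydeg):  # tool z=-a, closing axis at ydeg in the (ex,ey) plane
    y=np.cos(np.radians(ydeg))*ex+np.sin(np.radians(ydeg))*ey
    return R.from_matrix(np.c_[np.cross(y,-a),y,-a])
def plan(grasp,rot,s=None):
    from cell import robot
    s=s or robot.sense(); R0=R.from_euler('xyz',s["ee_rot"],degrees=True)
    T=grasp-54*rot.as_matrix()[:,2]
    print("TCP",T.round(1),"shift cm",((T-s["tool_pos"])/10).round(2),"rotvec",(rot*R0.inv()).as_rotvec(degrees=True).round(2))
def post(t,h): t=np.radians(t); return pt(-115*np.cos(t),-115*np.sin(t),h)
def st():
    from cell import robot
    s=robot.sense(); Rm=R.from_euler('xyz',s["ee_rot"],degrees=True).as_matrix(); g=s["tool_pos"]+54*Rm[:,2]-U
    print("t",s["t"],"J",s["joint_positions"].round(1),"grasp xyh",(g@ex).round(1),(g@ey).round(1),(g@a).round(1),"tilt",np.degrees(np.arccos(-Rm[:,2]@a)).round(2),"yang",np.degrees(np.arctan2(Rm[:,1]@ey,Rm[:,1]@ex)).round(2),"w",s["width"].round(1),"f",s["finger_force"],"F",s["ft_force"].round(1),"M",s["moment"].round(2))
    return s
E
python3 - <<'E'
from h import *
st()
print("post",post(-63,62).round(1))
for y in (-90,-153,-63): print(y); plan(post(-63,142),tool(y))
E
```

```text
Traceback (most recent call last):
  File "h.py", line 25, in st
    print("t",s["t"],"J",s["joint_positions"].round(1),"grasp xyh",(g@ex).round(1),(g@ey).round(1),(g@a).round(1),"tilt",np.degrees(np.arccos(-Rm[:,2]@a)).round(2),"yang",np.degrees(np.arctan2(Rm[:,1]@ey,Rm[:,1]@ex)).round(2),"w",s["width"].round(1),"f",s["finger_force"],"F",s["ft_force"].round(1),"M",s["moment"].round(2))
                                                                                                                                                                                                                                      ^^^^^^^^^^^^^^^^
AttributeError: 'float' object has no attribute 'round'
```

```bash
sed -i 's/s\["width"\].round(1)/round(float(s["width"]),1)/' h.py
python3 - <<'E'
from h import *
st()
print("post",post(-63,62).round(1))
for y in (-90,-153,-63): print(y); plan(post(-63,142),tool(y))
E
```

```text
t 0.1 J [77.  18.4 -4.  83.2  1.3 78.5 -3.3] grasp xyh -534.5 -410.6 -86.9 tilt 32.1 yang -94.42 w 85.1 f 0.0 F [ 0.3 -0.4 -0.2] M [ 0.03 -0.01  0.04]
post [459.8   5.2 103.3]
-90
TCP [438.4  72.9 216.9] shift cm [28.28 70.36 -8.6 ] rotvec [-30.9   -8.71   3.65]
-153
TCP [438.4  72.9 216.9] shift cm [28.28 70.36 -8.6 ] rotvec [-22.81 -24.53 -57.67]
-63
TCP [438.4  72.9 216.9] shift cm [28.28 70.36 -8.6 ] rotvec [-32.44  -1.31  29.94]
```

>>> move_arm(series=[3,2.5,1,0,0,0,1,6.5,5.5,3,0,0,0,1,10,9,5,0,0,0,1,14,12,7,-4,-1,0.5,1,17.5,15.5,9,-8,-2.2,1,1,21,19,10,-12,-3.3,1.5,1,24,22.5,10,-16,-4.4,2,1,27,26,10,-20,-5.6,2.4,1])

```text
t: 0.9
tool_pos: [424.8, -371.7, 404.8]
ee_rot: [159.0, -0.3, 16.3]
ft_force: [0.0, -1.1, -0.8]
width: 85.5
finger_force: 0.0
```

```bash
python3 - <<'E'
from h import *
st()
for y in (-90,-153,-63): plan(post(-63,142),tool(y))
E
```

```text
t 0.9 J [ 54.1  -3.4 -21.4  98.1  13.   69.3 -44.1] grasp xyh -199.7 -342.7 79.9 tilt 10.98 yang -91.3 w 85.5 f 0.0 F [ 0.  -1.1 -0.8] M [0.3  0.1  0.03]
TCP [438.4  72.9 216.9] shift cm [  1.35  44.45 -18.79] rotvec [-10.59  -2.94   1.22]
TCP [438.4  72.9 216.9] shift cm [  1.35  44.45 -18.79] rotvec [ -1.14 -29.47 -55.24]
TCP [438.4  72.9 216.9] shift cm [  1.35  44.45 -18.79] rotvec [-13.98   8.65  25.42]
```

```bash
python3 - <<'E'
from h import *
plan(post(-63,142),tool(27))
E
```

```text
TCP [438.4  72.9 216.9] shift cm [  1.35  44.45 -18.79] rotvec [-22.22  48.29 105.99]
```

>>> move_arm(series=[0,3,0,-1.6,3.4,7.4,1,0,6.5,0,-3.1,6.8,14.8,1,0,10,0,-4.7,10.1,22.2,1,0.3,13.5,0,-6.2,13.5,29.6,1,0.5,17,0,-7.8,16.9,37,1,0.7,20.5,0,-9.3,20.2,44.4,1,0.9,24,0,-10.9,23.6,51.8,1,1,27.5,0,-12.4,27,59.2,1])

```text
t: 1.7
tool_pos: [433.3, -96.9, 403.7]
ee_rot: [170.7, 26.1, 79.8]
ft_force: [1.0, 0.5, -0.5]
width: 85.4
finger_force: 0.0
```

```bash
python3 - <<'E'
from h import *
st()
plan(post(-63,142),tool(27))
E
```

```text
t 1.7 J [ 36.5 -14.1 -36.9 106.6  19.   80.2 -10.5] grasp xyh -111.6 -128.1 215.7 tilt 5.78 yang -24.56 w 85.4 f 0.0 F [ 1.   0.5 -0.5] M [0.52 0.08 0.03]
TCP [438.4  72.9 216.9] shift cm [  0.51  16.97 -18.68] rotvec [-9.55 20.96 46.6 ]
```

>>> move_arm(series=[0,3.5,-0.5,-1.4,3,6.7,1,0.2,7,-2,-2.7,6,13.3,1,0.3,10.5,-4,-4.1,9,20,1,0.5,13.5,-7,-5.5,12,26.7,1,0.5,16,-10.5,-6.8,15,33.3,1,0.5,17,-14,-8.2,18,40,1,0.5,17,-16.5,-9.6,21,46.6,1,0.5,17,-18.7,-9.6,21,46.6,1])

```text
t: 2.5
tool_pos: [437.7, 72.1, 215.1]
ee_rot: [-164.1, 28.2, 138.6]
ft_force: [-0.1, -0.6, 0.8]
width: 85.4
finger_force: 0.0
```

```bash
python3 - <<'E'
from h import *
st()
plan(post(-63,142),tool(27))
plan(post(-63,62),tool(27))
from cell import imaging
for n in("side","top"):
    c=imaging.read_camera(n); np.savez(n+"1.npz",**c)
cv2.imwrite("pics/s1.png",cv2.resize(load("side1")["image"][120:320,200:440],None,fx=2.5,fy=2.5))
E
```

```text
t 2.5 J [ 22.6   3.5 -55.5 118.2  35.3  73.1  -3.1] grasp xyh -53.2 103.0 140.2 tilt 0.08 yang 26.98 w 85.4 f 0.0 F [-0.1 -0.6  0.8] M [0.46 0.12 0.03]
TCP [438.4  72.9 216.9] shift cm [0.07 0.08 0.18] rotvec [ 0.02 -0.05  0.06]
TCP [451.2  32.4 149.1] shift cm [ 1.35 -3.96 -6.6 ] rotvec [ 0.02 -0.05  0.06]
```

View pics/s1.png

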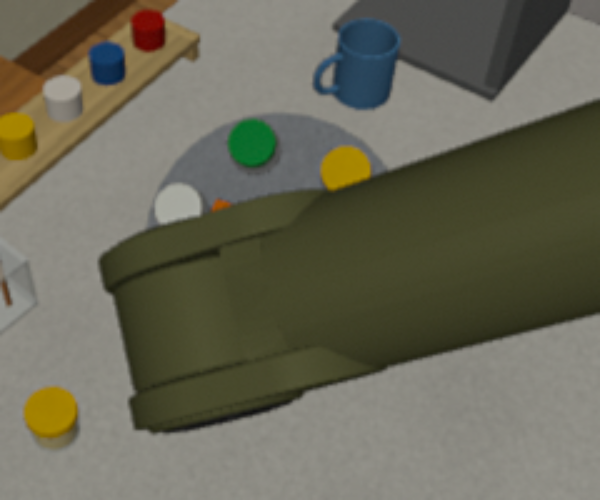

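The side crop shows the forearm covering the post and fin; only the green, yellow and white lids and the mug are clear. The measured pose agrees with the plan to within 2 mm, so I will descend along the spindle direction.

>>> move_arm(series=[0.3,-0.8,-1.3,0,0,0,1,0.6,-1.6,-2.6,0,0,0,1,0.8,-2.4,-3.9,0,0,0,1,1.1,-3.2,-5.2,0,0,0,1,1.3,-3.9,-6.5,0,0,0,1,1.3,-3.9,-6.5,0,0,0,1,1.3,-3.9,-6.5,0,0,0,0.5,1.3,-3.9,-6.5,0,0,0,0.3])

```text
t: 3.4
tool_pos: [452.0, 32.9, 152.5]
ee_rot: [-164.3, 28.3, 138.2]
ft_force: [-0.4, -0.2, 0.4]
width: 59.0
finger_force: 0.0
```

```bash
python3 - <<'E'
from h import *
st()
E
```

```text
t 3.4 J [ 23.2   9.9 -52.6 122.   43.3  67.   -8.1] grasp xyh -51.3 100.7 65.0 tilt 0.02 yang 26.65 w 59.0 f 0.0 F [-0.4 -0.2  0.4] M [ 0.55  0.17 -0.  ]
```

>>> move_arm(series=[0,-0.1,-0.2,0,0,0,0,0,-0.1,-0.2,0,0,0,0,0,-0.1,-0.2,0,0,0,0,0,-0.1,-0.2,0,0,0,0,0,-0.1,-0.2,0,0,0,0,0,-0.1,-0.2,0,0,0,0,0,-0.1,-0.2,0,0,0,0,0,-0.1,-0.2,0,0,0,0])

```text
t: 4.2
tool_pos: [451.7, 31.8, 150.3]
ee_rot: [-164.3, 28.3, 138.2]
ft_force: [-2.3, 2.2, 5.1]
width: 14.3
finger_force: 58.5
```

```bash
python3 - <<'E'
from h import *
s=st()
g=s["tool_pos"]+54*R.from_euler('xyz',s["ee_rot"],degrees=True).as_matrix()[:,2]-U
t=np.degrees(np.arctan2(-g@ey,-g@ex)); print("theta",t,"r",np.hypot(g@ex,g@ey))
# arc waypoints relative to now about axis through U
p=s["tool_pos"]
for d in range(4,69,4):
    r=R.from_rotvec(np.radians(d)*a); q=U+r.apply(p-U); print(d,((q-p)/10).round(2),(d*a).round(1))
E
```

```text
t 4.2 J [ 23.2  10.1 -52.5 122.1  43.5  66.8  -8.3] grasp xyh -51.9 101.1 62.6 tilt 0.05 yang 26.67 w 14.3 f 58.481483459472656 F [-2.3  2.2  5.1] M [ 0.3   0.44 -0.2 ]
theta -62.826699046723455 r 113.67169332235927
4 [-0.56 -0.52  0.2 ] [-0.6  2.   3.4]
8 [-1.08 -1.07  0.43] [-1.3  4.   6.8]
12 [-1.56 -1.65  0.69] [-1.9  6.1 10.2]
16 [-2.   -2.25  0.97] [-2.6  8.1 13.6]
20 [-2.39 -2.88  1.26] [-3.2 10.1 17. ]
24 [-2.73 -3.52  1.58] [-3.8 12.1 20.4]
28 [-3.02 -4.18  1.92] [-4.5 14.1 23.7]
32 [-3.26 -4.85  2.27] [-5.1 16.2 27.1]
36 [-3.45 -5.52  2.64] [-5.8 18.2 30.5]
40 [-3.58 -6.21  3.02] [-6.4 20.2 33.9]
44 [-3.66 -6.89  3.41] [-7.1 22.2 37.3]
48 [-3.68 -7.58  3.82] [-7.7 24.2 40.7]
52 [-3.65 -8.25  4.23] [-8.3 26.3 44.1]
56 [-3.57 -8.92  4.64] [-9.  28.3 47.5]
60 [-3.43 -9.58  5.06] [-9.6 30.3 50.9]
64 [ -3.24 -10.23   5.48] [-10.3  32.3  54.3]
68 [ -2.99 -10.86   5.9 ] [-10.9  34.4  57.7]
```

>>> move_arm(series=[-0.56,-0.52,0.2,-0.6,2.0,3.4,0,-1.08,-1.07,0.43,-1.3,4.0,6.8,0,-1.56,-1.65,0.69,-1.9,6.1,10.2,0,-2.0,-2.25,0.97,-2.6,8.1,13.6,0,-2.39,-2.88,1.26,-3.2,10.1,17.0,0,-2.73,-3.52,1.58,-3.8,12.1,20.4,0,-3.02,-4.18,1.92,-4.5,14.1,23.7,0,-3.26,-4.85,2.27,-5.1,16.2,27.1,0])

```text
t: 5.0
tool_pos: [419.5, -16.1, 172.9]
ee_rot: [-151.9, 15.9, 170.5]
ft_force: [-0.0, 4.1, 1.7]
width: 14.8
finger_force: 59.5
```

```bash
cat > arc.py <<'E'
from h import *
import sys
s=st()
g=s["tool_pos"]+54*R.from_euler('xyz',s["ee_rot"],degrees=True).as_matrix()[:,2]-U
t=np.degrees(np.arctan2(-g@ey,-g@ex)); print("theta",t,"r",np.hypot(g@ex,g@ey))
p=s["tool_pos"]; st_=float(sys.argv[1])
for i in range(1,9):
    d=st_*i; r=R.from_rotvec(np.radians(d)*a); q=U+r.apply(p-U); print(d,((q-p)/10).round(2),(d*a).round(1))
E
python3 arc.py 4
```

```text
t 5.0 J [ 30.9  -1.8 -52.3 127.   35.3  61.5  35.8] grasp xyh -97.1 58.7 62.8 tilt 0.06 yang 58.85 w 14.8 f 59.50012564659119 F [-0.   4.1  1.7] M [0.8  0.09 0.12]
theta -31.17585353314716 r 113.46024413587374
4.0 [-0.19 -0.68  0.37] [-0.6  2.   3.4]
8.0 [-0.33 -1.36  0.75] [-1.3  4.   6.8]
12.0 [-0.41 -2.04  1.14] [-1.9  6.1 10.2]
16.0 [-0.44 -2.72  1.54] [-2.6  8.1 13.6]
20.0 [-0.41 -3.4   1.95] [-3.2 10.1 17. ]
24.0 [-0.33 -4.07  2.36] [-3.8 12.1 20.4]
28.0 [-0.2  -4.73  2.78] [-4.5 14.1 23.7]
32.0 [-0.01 -5.38  3.2 ] [-5.1 16.2 27.1]
```

>>> move_arm(series=[-0.19,-0.68,0.37,-0.6,2.0,3.4,0,-0.33,-1.36,0.75,-1.3,4.0,6.8,0,-0.41,-2.04,1.14,-1.9,6.1,10.2,0,-0.44,-2.72,1.54,-2.6,8.1,13.6,0,-0.41,-3.4,1.95,-3.2,10.1,17.0,0,-0.33,-4.07,2.36,-3.8,12.1,20.4,0,-0.2,-4.73,2.78,-4.5,14.1,23.7,0,-0.05,-5.22,3.1,-5.0,15.7,26.3,0])

```text
t: 5.8
tool_pos: [419.5, -68.1, 203.9]
ee_rot: [-148.0, 0.2, -162.5]
ft_force: [0.5, 4.5, 1.4]
width: 14.5
finger_force: 59.4
```

```bash
python3 arc.py 1; python3 - <<'E'
from h import *
from cell import imaging
for n in("side","top"):
    c=imaging.read_camera(n); np.savez(n+"2.npz",**c)
x=load("side2")["image"][120:320,200:440]; y=load("top2")["image"][170:310,240:400]
cv2.imwrite("pics/s2.png",np.hstack([cv2.resize(x,(400,333)),cv2.resize(y,(381,333))]))
E
```

```text
t 5.8 J [ 32.3  -7.9 -44.7 127.1  31.   59.2  78.9] grasp xyh -112.7 0.2 62.8 tilt 0.11 yang 89.87 w 14.5 f 59.36135709285736 F [0.5 4.5 1.4] M [1.2  0.06 0.28]
theta -0.1218956987684129 r 112.73234275480951
1.0 [ 0.05 -0.16  0.1 ] [-0.2  0.5  0.8]
2.0 [ 0.11 -0.32  0.21] [-0.3  1.   1.7]
3.0 [ 0.16 -0.47  0.31] [-0.5  1.5  2.5]
4.0 [ 0.23 -0.63  0.42] [-0.6  2.   3.4]
5.0 [ 0.29 -0.78  0.52] [-0.8  2.5  4.2]
6.0 [ 0.36 -0.94  0.63] [-1.   3.   5.1]
7.0 [ 0.43 -1.09  0.73] [-1.1  3.5  5.9]
8.0 [ 0.5  -1.24  0.83] [-1.3  4.   6.8]
```

View pics/s2.png

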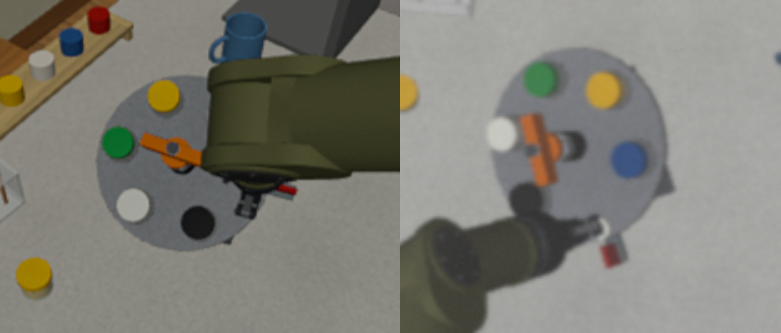

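The crops show the post held in the fingers, at about (603,232) in the right half, radially in line with the red fin at (611,255). Next I compute the rack angle from the lids and the fin direction.

```bash
cat > ang.py <<'E'
from h import *
import sys, h
def plane_pts(c,k,hh,U):
    v,u=np.nonzero(k); K=c["intrinsics"]; d=np.c_[(u-K[0,2])/K[0,0],(v-K[1,2])/K[1,1],np.ones(len(u))]@R.from_euler('xyz',c["rotation"],degrees=True).as_matrix().T
    o=np.asarray(c["xyz"]); s=(hh-(o-U)@a)/(d@a); Q=o+s[:,None]*d-U
    return np.c_[Q@ex,Q@ey]
# per-camera U from t0 (camera calibration offset)
def run(tag):
  for n,Uc in dict(side=np.array([544.7,-91.6,105.]),top=np.array([547.2,-95.,106.])).items():
    c=load(n+tag); P=cloud(c); H,S,V=[x.astype(int) for x in cv2.split(cv2.cvtColor(c["image"],cv2.COLOR_BGR2HSV))]
    D=P-Uc; x,y,hh=D@ex,D@ey,D@a; rr=np.hypot(x,y)
    for name,k,off in (("red",((H<6)|(H>172))&(S>130)&(V>50)&(rr>125)&(rr<180)&(hh>5)&(hh<40),0),("yellow",(H>=18)&(H<32)&(S>130)&(V>80),120),("green",(H>45)&(H<85)&(S>120),180),("blue",(H>100)&(H<125)&(S>120),60)):
        k=k&(hh>(36 if name!="red" else 18))&(hh<60)&(rr<180)
        if k.sum()<20: print(n,name,"few",k.sum()); continue
        q=plane_pts(c,k,23 if name=="red" else 44,Uc)
        m=(cv2.minAreaRect(q.astype(np.float32))[0] if name!="red" else q.mean(0)); 
        print(tag,n,name,k.sum(),"rad",np.hypot(*m).round(1),"ang",((np.degrees(np.arctan2(-m[1],-m[0]))-off+180)%360-180).round(2))
for t in sys.argv[1:]: run(t)
E
python3 ang.py 0 2
```

```text
0 side red 37 rad 152.0 ang -0.71
0 side yellow 308 rad 92.4 ang -63.61
0 side green 279 rad 91.5 ang -62.74
0 side blue 310 rad 95.1 ang -63.67
top red few 3
0 top yellow 169 rad 93.9 ang -63.58
0 top green 104 rad 90.9 ang -63.86
0 top blue 112 rad 95.6 ang -63.51
2 side red 34 rad 153.8 ang -0.69
2 side yellow 286 rad 92.7 ang 0.23
2 side green 274 rad 92.4 ang 1.59
side blue few 0
top red few 6
2 top yellow 161 rad 93.7 ang 0.03
2 top green 82 rad 91.9 ang 1.14
2 top blue 131 rad 94.3 ang 0.22
```

>>> move_arm(series=[0,0.06,-0.04,0,0,0,0,0,0.06,-0.04,0,0,0,0,0,0.06,-0.04,0,0,0,0.4,0,0.06,-0.04,0,0,0,0.8,0,0.06,-0.04,0,0,0,0.8,-0.3,1.06,1.66,0,0,0,0.8,-0.8,2.66,4.36,0,0,0,0.8,-1.28,4.06,6.76,0,0,0,0.8])

```text
t: 6.7
tool_pos: [404.9, -28.4, 271.5]
ee_rot: [-147.9, -0.0, -162.8]
ft_force: [0.7, -0.1, 0.5]
width: 68.0
finger_force: 0.0
```

```bash
python3 - <<'E'
from h import *
st()
from cell import imaging
for n in("side","top"):
    c=imaging.read_camera(n); np.savez(n+"3.npz",**c)
    K=c["intrinsics"]; P=cloud(c); H,S,V=[x.astype(int) for x in cv2.split(cv2.cvtColor(c["image"],cv2.COLOR_BGR2HSV))]
    D=P-U; x,y,hh=D@ex,D@ey,D@a; k=(H>=6)&(H<16)&(S>150)&(V>80)&(hh>95)&(hh<125)&(np.hypot(x,y)<60)
    z=np.c_[x[k],y[k]]; w=np.linalg.svd(z-z.mean(0),full_matrices=False)[2][0]
    print(n,k.sum(),"ctr",((z.max(0)+z.min(0))/2).round(1),"bar ang",np.degrees(np.arctan2(w[1],w[0])),"h med",np.median(hh[k]))
plan(pt(0,0,190),tool(86)); plan(pt(0,0,104),tool(86))
E
python3 ang.py 3
```

```text
t 6.7 J [ 29.1 -14.9 -44.2 122.8  23.5  68.1  84.1] grasp xyh -114.9 0.2 142.5 tilt 0.21 yang 89.68 w 68.0 f 0.0 F [ 0.7 -0.1  0.5] M [0.53 0.14 0.06]
side 219 ctr [-1.   2.5] bar ang 174.10028243773652 h med 116.21462973057497
top 108 ctr [-0.4 -1.1] bar ang 175.63262848451103 h med 115.07072057576192
TCP [506.7  30.1 311.9] shift cm [9.98 5.69 3.78] rotvec [ 0.75 -1.61 -3.2 ]
TCP [520.5 -13.4 239. ] shift cm [11.36  1.34 -3.52] rotvec [ 0.75 -1.61 -3.2 ]
3 side red 38 rad 151.8 ang -0.67
3 side yellow 290 rad 92.6 ang 0.19
3 side green 273 rad 92.0 ang 1.17
side blue few 0
top red few 6
3 top yellow 165 rad 92.6 ang -0.55
3 top green 86 rad 91.9 ang 1.13
3 top blue 128 rad 94.2 ang 0.21
```

```bash
python3 - <<'E'
from h import *
plan(pt(-60,0,165),tool(85));plan(pt(0,0,165),tool(85)); plan(pt(0,0,111),tool(85))
E
```

```text
TCP [453.5  -0.7 290.7] shift cm [4.66 2.61 1.66] rotvec [ 0.91 -2.12 -4.04]
TCP [510.7  17.4 290.7] shift cm [10.38  4.42  1.66] rotvec [ 0.91 -2.12 -4.04]
TCP [519.4  -9.8 244.9] shift cm [11.25  1.7  -2.92] rotvec [ 0.91 -2.12 -4.04]
```

>>> move_arm(series=[2,1.5,1.7,0,0,0,0.8,4.7,2.6,1.7,0.9,-2.1,-4,0.8,7.5,3.5,1.7,0.9,-2.1,-4,0.8,10.4,4.4,1.7,0.9,-2.1,-4,0.8,10.6,3.7,0.5,0.9,-2.1,-4,0.8,10.9,2.9,-0.8,0.9,-2.1,-4,0.7,11.1,2.1,-2.1,0.9,-2.1,-4,0.7,11.2,1.7,-2.9,0.9,-2.1,-4,0.6])

```text
t: 7.6
tool_pos: [516.3, -13.7, 240.3]
ee_rot: [-148.2, 2.2, -166.8]
ft_force: [0.2, 0.5, 0.9]
width: 51.3
finger_force: 0.0
```

```bash
python3 - <<'E'
from h import *
st()
from cell import imaging
for n in("side","top"):
    c=imaging.read_camera(n); np.savez(n+"4.npz",**c)
x=load("side4")["image"][120:320,200:440]; y=load("top4")["image"][170:310,240:400]
cv2.imwrite("pics/s4.png",np.hstack([cv2.resize(x,(400,333)),cv2.resize(y,(381,333))]))
plan(pt(0,0,111),tool(85))
E
```

```text
t 7.6 J [ 29.7   8.  -51.  111.4  40.5  71.6  65.3] grasp xyh -4.6 0.2 105.6 tilt 0.51 yang 85.07 w 51.3 f 0.0 F [0.2 0.5 0.9] M [ 0.52  0.13 -0.01]
TCP [519.4  -9.8 244.9] shift cm [0.3  0.34 0.42] rotvec [ 0.03 -0.47  0.19]
```

View pics/s4.png

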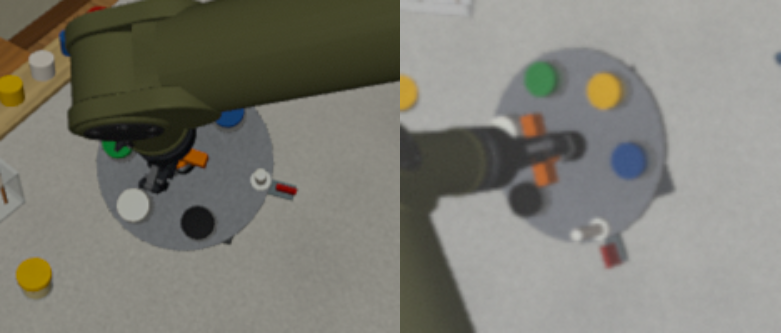

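The post at (262,180) in the left crop points at the fin at (286,188). The fingers straddle the wing bar. I correct by a few mm and close.

>>> move_arm(series=[0.3,0.3,0.4,0,-0.5,0.2,0.6,0.3,0.3,0.4,0,-0.5,0.2,0.6,0.3,0.3,0.4,0,-0.5,0.2,0,0.3,0.3,0.4,0,-0.5,0.2,0,0.3,0.3,0.4,0,-0.5,0.2,0,0.3,0.3,0.4,0,-0.5,0.2,0,0.3,0.3,0.4,0,-0.5,0.2,0,0.3,0.3,0.4,0,-0.5,0.2,0])

```text
t: 8.5
tool_pos: [520.8, -7.1, 246.4]
ee_rot: [-148.2, 2.9, -166.4]
ft_force: [-2.4, 5.2, 2.4]
width: 16.7
finger_force: 61.9
```

```bash
cat > hel.py <<'E'
from h import *
import sys
s=st(); p=s["tool_pos"]; st_=float(sys.argv[1]); pitch=float(sys.argv[2]) if len(sys.argv)>2 else 16
out=[]
for i in range(1,9):
    d=-st_*i; r=R.from_rotvec(np.radians(d)*a); q=U+r.apply(p-U)-a*pitch*st_*i/360; out.append([*((q-p)/10).round(2),*(d*a).round(1)])
for o in out: print(*o)
E
python3 hel.py 7.5
```

```text
t 8.5 J [ 29.4   7.9 -51.3 110.8  40.5  71.7  65.3] grasp xyh 2.5 1.1 113.4 tilt 0.32 yang 85.06 w 16.7 f 61.94958686828613 F [-2.4  5.2  2.4] M [ 1.14  0.43 -0.1 ]
0.02 -0.04 -0.01 1.2 -3.8 -6.4
0.04 -0.08 -0.02 2.4 -7.6 -12.7
0.06 -0.12 -0.04 3.6 -11.4 -19.1
0.07 -0.16 -0.05 4.8 -15.2 -25.4
0.08 -0.2 -0.06 6.0 -18.9 -31.8
0.09 -0.25 -0.07 7.2 -22.7 -38.2
0.09 -0.29 -0.08 8.4 -26.5 -44.5
0.09 -0.34 -0.1 9.6 -30.3 -50.9
```

>>> move_arm(series=[0.02,-0.04,-0.01,1.2,-3.8,-6.4,0,0.04,-0.08,-0.02,2.4,-7.6,-12.7,0,0.06,-0.12,-0.04,3.6,-11.4,-19.1,0,0.07,-0.16,-0.05,4.8,-15.2,-25.4,0,0.08,-0.2,-0.06,6,-18.9,-31.8,0,0.09,-0.25,-0.07,7.2,-22.7,-38.2,0,0.09,-0.29,-0.08,8.4,-26.5,-44.5,0,0.09,-0.34,-0.1,9.6,-30.3,-50.9,0])

```text
t: 9.3
tool_pos: [520.3, -11.2, 245.4]
ee_rot: [-165.2, 28.9, 136.2]
ft_force: [-7.8, 4.6, 6.3]
width: 16.7
finger_force: 62.7
```

```bash
python3 hel.py 7.5
```

```text
t 9.3 J [ 25.9   7.4 -47.2 110.9  40.   71.5   5.5] grasp xyh 0.4 -1.8 110.6 tilt 0.2 yang 24.75 w 16.7 f 62.662203311920166 F [-7.8  4.6  6.3] M [ 0.7   1.57 -0.74]
-0.01 -0.03 -0.03 1.2 -3.8 -6.4
-0.03 -0.05 -0.05 2.4 -7.6 -12.7
-0.04 -0.07 -0.08 3.6 -11.4 -19.1
-0.06 -0.09 -0.11 4.8 -15.2 -25.4
-0.08 -0.11 -0.14 6.0 -18.9 -31.8
-0.09 -0.13 -0.18 7.2 -22.7 -38.2
-0.11 -0.14 -0.21 8.4 -26.5 -44.5
-0.12 -0.15 -0.25 9.6 -30.3 -50.9
```

>>> move_arm(series=[-0.06,-0.04,-0.03,1.2,-3.8,-6.4,0,-0.13,-0.08,-0.05,2.4,-7.6,-12.7,0,-0.19,-0.12,-0.08,3.6,-11.4,-19.1,0,-0.21,-0.14,-0.11,4.8,-15.2,-25.4,0,-0.23,-0.16,-0.14,6,-18.9,-31.8,0,-0.24,-0.18,-0.18,7.2,-22.7,-38.2,0,-0.26,-0.19,-0.21,8.4,-26.5,-44.5,0,-0.27,-0.2,-0.25,9.6,-30.3,-50.9,0])

```text
t: 10.1
tool_pos: [517.3, -13.1, 242.9]
ee_rot: [160.3, 25.9, 67.7]
ft_force: [-8.3, 5.1, 7.3]
width: 16.6
finger_force: 62.7
```

```bash
python3 hel.py 7.5
```

```text
t 10.1 J [ 22.8   6.8 -43.6 111.4  39.3  71.  -54.1] grasp xyh -3.3 -1.2 107.9 tilt 0.38 yang -35.27 w 16.6 f 62.72053420543671 F [-8.3  5.1  7.3] M [ 0.84  1.75 -0.83]
-0.02 0.01 -0.05 1.2 -3.8 -6.4
-0.03 0.03 -0.1 2.4 -7.6 -12.7
-0.03 0.04 -0.15 3.6 -11.4 -19.1
-0.03 0.06 -0.2 4.8 -15.2 -25.4
-0.03 0.08 -0.25 6.0 -18.9 -31.8
-0.02 0.1 -0.3 7.2 -22.7 -38.2
-0.0 0.11 -0.34 8.4 -26.5 -44.5
0.02 0.13 -0.39 9.6 -30.3 -50.9
```

>>> move_arm(series=[-0.02,0.01,-0.05,1.2,-3.8,-6.4,0,-0.03,0.03,-0.1,2.4,-7.6,-12.7,0,-0.03,0.04,-0.15,3.6,-11.4,-19.1,0,-0.03,0.06,-0.2,4.8,-15.2,-25.4,0,-0.03,0.08,-0.25,6,-18.9,-31.8,0,-0.02,0.1,-0.3,7.2,-22.7,-38.2,0,0,0.11,-0.34,8.4,-26.5,-44.5,0,0.02,0.13,-0.39,9.6,-30.3,-50.9,0])

```text
t: 10.9
tool_pos: [516.2, -12.1, 238.8]
ee_rot: [148.1, -2.2, 12.8]
ft_force: [-14.3, 5.0, 9.7]
width: 16.6
finger_force: 63.2
```

```bash
python3 - <<'E'
from h import *
s=st(); print("M.a",s["moment"]@a)
plan(pt(0,0,175),tool(-95.2))
E
```

```text
t 10.9 J [  19.7    6.8  -40.4  111.6   38.8   70.8 -114.2] grasp xyh -4.4 2.3 105.1 tilt 0.67 yang -95.27 w 16.6 f 63.22979807853699 F [-14.3   5.    9.7] M [ 0.68  2.55 -1.37]
M.a 0.01713940221292809
TCP [509.1  22.5 299.2] shift cm [-0.71  3.46  6.04] rotvec [ 0.1  -0.52  0.41]
```

>>> move_arm(series=[0,0,0,0,0,0,0.4,0,0,0,0,0,0,0.8,0,0,0,0,0,0,0.8,-0.3,1,1.7,0,0,0,0.8,-0.6,2,3.4,0,0,0,0.8,-0.7,2.2,3.7,-1.3,4,6.8,0.8,-0.7,2.2,3.7,-2.6,8.1,13.6,0.8,-0.7,2.2,3.7,-3.8,12.1,20.3,0.8])

```text
t: 11.7
tool_pos: [512.4, 9.2, 276.1]
ee_rot: [149.5, 10.3, 34.0]
ft_force: [-0.2, -0.1, 0.4]
width: 68.3
finger_force: 0.0
```

```bash
python3 - <<'E'
from h import *
s=st()
plan(pt(0,0,147),tool(84.8))
E
python3 ang.py 3 >/dev/null
```

```text
t 11.7 J [ 19.8   4.5 -42.5 109.1  36.4  74.6 -88.1] grasp xyh -1.1 0.6 148.2 tilt 0.23 yang -70.74 w 68.3 f 0.0 F [-0.2 -0.1  0.4] M [0.55 0.15 0.  ]
TCP [513.6   8.3 275.4] shift cm [ 0.12 -0.08 -0.07] rotvec [-24.62  78.67 131.9 ]
```

>>> move_arm(series=[0,0,0,-1.3,4.2,7,0.8,0,0,0,-2.7,8.4,14.1,0.8,0,0,0,-4,12.6,21.1,0.8,0,0,0,-5.3,16.8,28.2,0.8,0,0,0,-6.6,21,35.2,0.8,0,0,0,-8,25.1,42.2,0.8,0,0,0,-9.3,29.3,49.3,0.8,0,0,0,-10.6,33.5,56.3,0.8])

```text
t: 12.5
tool_pos: [512.3, 8.9, 275.8]
ee_rot: [177.3, 32.1, 102.5]
ft_force: [-0.2, 0.1, 0.1]
width: 68.4
finger_force: 0.0
```

>>> move_arm(series=[0,0,0,-1.3,4.2,7,0.8,0,0,0,-2.7,8.4,14.1,0.8,0,0,0,-4,12.6,21.1,0.8,0,0,0,-5.3,16.8,28.2,0.8,0,0,0,-6.6,21,35.2,0.8,0,0,0,-8,25.1,42.2,0.8,0,0,0,-9.3,29.3,49.3,0.8,0,0,0,-10.6,33.5,56.3,0.8])

```text
t: 13.3
tool_pos: [512.3, 8.9, 275.8]
ee_rot: [-151.1, 14.6, 173.4]
ft_force: [-0.3, 0.5, -0.1]
width: 68.2
finger_force: 0.0
```

```bash
python3 - <<'E'
from h import *
s=st()
from cell import imaging
for n in("side","top"):
    c=imaging.read_camera(n); np.savez(n+"5.npz",**c)
    P=cloud(c); H,S,V=[x.astype(int) for x in cv2.split(cv2.cvtColor(c["image"],cv2.COLOR_BGR2HSV))]
    D=P-U; x,y,hh=D@ex,D@ey,D@a; k=(H>=6)&(H<16)&(S>150)&(V>80)&(hh>85)&(hh<125)&(np.hypot(x,y)<60)
    z=np.c_[x[k],y[k]]; w=np.linalg.svd(z-z.mean(0),full_matrices=False)[2][0]
    print(n,k.sum(),"ctr",((z.max(0)+z.min(0))/2).round(1),"bar ang",np.degrees(np.arctan2(w[1],w[0])),"h med",np.median(hh[k]))
plan(pt(0,0,147),tool(84.8)); plan(pt(0,0,103),tool(84.8))
E
python3 ang.py 5
```

```text
t 13.3 J [ 24.8   4.8 -47.7 109.3  37.1  74.4  44.3] grasp xyh -0.9 0.5 147.8 tilt 0.19 yang 62.0 w 68.2 f 0.0 F [-0.3  0.5 -0.1] M [ 0.52  0.17 -0.06]
side 102 ctr [-18.2   6.3] bar ang -177.94426867516407 h med 107.47617751734
top 73 ctr [-0.7 -2.4] bar ang 173.7471069978209 h med 106.24292776001307
TCP [513.6   8.3 275.4] shift cm [ 0.13 -0.05 -0.03] rotvec [-3.69 11.84 19.52]
TCP [520.6 -13.9 238.1] shift cm [ 0.84 -2.28 -3.76] rotvec [-3.69 11.84 19.52]
5 side red 36 rad 152.2 ang -0.66
side yellow few 0
5 side green 125 rad 92.2 ang 7.33
5 side blue 203 rad 88.9 ang -2.81
top red few 3
5 top yellow 167 rad 92.6 ang -0.55
5 top green 98 rad 91.9 ang 1.12
5 top blue 129 rad 94.2 ang 0.21
```

>>> move_arm(series=[0.1,0,0,-1.2,3.9,6.5,0.8,0.1,0,0,-2.5,7.9,13,0.8,0.1,-0.1,0,-3.7,11.8,19.5,0.8,0.4,-1,-1.5,-3.7,11.8,19.5,0.8,0.7,-1.8,-3,-3.7,11.8,19.5,0.7,0.8,-2.2,-3.7,-3.7,11.8,19.5,0.6,0.8,-2.2,-3.7,-3.7,11.8,19.5,0.4,0.8,-2.2,-3.7,-3.7,11.8,19.5,0])

```text
t: 14.2
tool_pos: [520.1, -12.7, 238.4]
ee_rot: [-148.1, 2.8, -166.9]
ft_force: [0.2, -0.4, -0.1]
width: 23.2
finger_force: 0.0
```

>>> move_arm(series=[0,0,0,0,0,0,0,0,0,0,0,0,0,0,0,0,0,0,0,0,0,0,0,0,0,0,0,0,0,0,0,0,0,0,0,0,0,0,0,0,0,0,0,0,0,0,0,0,0,0,0,0,0,0,0,0])

```text
t: 15.0
tool_pos: [520.1, -12.1, 238.8]
ee_rot: [-148.1, 2.8, -166.8]
ft_force: [-1.6, 4.4, -1.6]
width: 17.0
finger_force: 61.3
```

```bash
sed -i '/^s=st()/s/$/; print("M.a",s["moment"]@a,"F.a",s["ft_force"]@a,"Fx,y",s["ft_force"]@ex,s["ft_force"]@ey)/' hel.py; python3 hel.py 5
```

```text
t 15.0 J [ 26.3   7.8 -47.5 111.4  40.3  70.8  65. ] grasp xyh 0.1 1.3 104.5 tilt 0.07 yang 84.76 w 17.0 f 61.323532462120056 F [-1.6  4.4 -1.6] M [ 1.5   0.6  -0.11]
M.a -0.03476802703258046 F.a 1.1797949541808623 Fx,y -0.2075087720378368 4.8174202940699935
0.01 -0.01 -0.02 0.8 -2.5 -4.2
0.03 -0.02 -0.04 1.6 -5.1 -8.5
0.04 -0.03 -0.05 2.4 -7.6 -12.7
0.06 -0.04 -0.07 3.2 -10.1 -17.0
0.07 -0.05 -0.09 4.0 -12.6 -21.2
0.09 -0.06 -0.1 4.8 -15.2 -25.4
0.1 -0.08 -0.12 5.6 -17.7 -29.7
0.12 -0.09 -0.13 6.4 -20.2 -33.9
```

>>> move_arm(series=[0.01,0,-0.01,0.4,-1.3,-2.1,0,0.01,-0.01,-0.02,0.8,-2.5,-4.2,0,0.02,-0.02,-0.03,1.2,-3.8,-6.4,0,0.03,-0.02,-0.04,1.6,-5.1,-8.5,0,0.03,-0.03,-0.04,2,-6.3,-10.6,0,0.04,-0.03,-0.05,2.4,-7.6,-12.7,0,0.05,-0.04,-0.06,2.8,-8.8,-14.8,0,0.06,-0.04,-0.07,3.2,-10.1,-17,0])

```text
t: 15.8
tool_pos: [520.3, -12.8, 238.1]
ee_rot: [-150.5, 13.1, 175.7]
ft_force: [-3.0, 3.2, -1.4]
width: 16.8
finger_force: 61.5
```

```bash
python3 hel.py 2.5
```

```text
t 15.8 J [ 25.1   7.7 -46.2 111.4  40.2  70.7  45. ] grasp xyh -0.0 0.9 103.6 tilt 0.05 yang 64.63 w 16.8 f 61.4857542514801 F [-3.   3.2 -1.4] M [ 1.19  0.84 -0.26]
M.a 0.011213348234324044 F.a 0.8796699544798481 Fx,y -1.8895149874851087 4.130706315398571
0.01 -0.0 -0.01 0.4 -1.3 -2.1
0.01 -0.01 -0.02 0.8 -2.5 -4.2
0.02 -0.01 -0.03 1.2 -3.8 -6.4
0.02 -0.02 -0.04 1.6 -5.1 -8.5
0.03 -0.02 -0.05 2.0 -6.3 -10.6
0.04 -0.03 -0.05 2.4 -7.6 -12.7
0.04 -0.03 -0.06 2.8 -8.8 -14.8
0.05 -0.04 -0.07 3.2 -10.1 -17.0
```

Total 200°. Another 20°.

>>> move_arm(series=[0.01,0,-0.01,0.4,-1.3,-2.1,0,0.01,-0.01,-0.02,0.8,-2.5,-4.2,0,0.02,-0.01,-0.03,1.2,-3.8,-6.4,0,0.02,-0.02,-0.04,1.6,-5.1,-8.5,0,0.03,-0.02,-0.05,2,-6.3,-10.6,0,0.04,-0.03,-0.05,2.4,-7.6,-12.7,0,0.04,-0.03,-0.06,2.8,-8.8,-14.8,0,0.05,-0.04,-0.07,3.2,-10.1,-17,0])

```text
t: 16.6
tool_pos: [520.4, -13.5, 237.5]
ee_rot: [-156.2, 22.1, 156.9]
ft_force: [-5.0, 3.3, 1.6]
width: 16.8
finger_force: 61.7
```

```bash
python3 hel.py 2.5
```

```text
t 16.6 J [ 24.    7.7 -44.9 111.5  40.1  70.6  25.1] grasp xyh -0.3 0.7 102.7 tilt 0.16 yang 44.6 w 16.8 f 61.678898334503174 F [-5.   3.3  1.6] M [ 1.03  1.18 -0.42]
M.a 0.07308673461986992 F.a 3.7922442587752663 Fx,y -3.728547566125087 3.1140490948715227
0.0 -0.0 -0.01 0.4 -1.3 -2.1
0.01 -0.01 -0.02 0.8 -2.5 -4.2
0.01 -0.01 -0.03 1.2 -3.8 -6.4
0.02 -0.02 -0.04 1.6 -5.1 -8.5
0.02 -0.02 -0.05 2.0 -6.3 -10.6
0.03 -0.03 -0.06 2.4 -7.6 -12.7
0.03 -0.03 -0.07 2.8 -8.8 -14.8
0.04 -0.04 -0.08 3.2 -10.1 -17.0
```

>>> move_arm(series=[0,0,-0.01,0.4,-1.3,-2.1,0,0.01,-0.01,-0.02,0.8,-2.5,-4.2,0,0.01,-0.01,-0.03,1.2,-3.8,-6.4,0,0.02,-0.02,-0.04,1.6,-5.1,-8.5,0,0.02,-0.02,-0.05,2,-6.3,-10.6,0,0.03,-0.03,-0.06,2.4,-7.6,-12.7,0,0.03,-0.03,-0.07,2.8,-8.8,-14.8,0,0.04,-0.04,-0.08,3.2,-10.1,-17,0])

```text
t: 17.4
tool_pos: [520.4, -14.2, 236.8]
ee_rot: [-165.2, 28.8, 135.9]
ft_force: [-6.3, 3.4, 3.5]
width: 16.4
finger_force: 61.9
```

```bash
python3 hel.py 2.5
```

```text
t 17.4 J [ 22.8   7.6 -43.6 111.5  39.9  70.5   5.1] grasp xyh -0.6 0.4 101.7 tilt 0.27 yang 24.55 w 16.4 f 61.883976459503174 F [-6.3  3.4  3.5] M [ 0.94  1.47 -0.61]
M.a 0.07760967226309001 F.a 5.730087390504293 Fx,y -4.941728146608966 2.5249137546703557
0.0 -0.0 -0.01 0.4 -1.3 -2.1
0.01 -0.01 -0.02 0.8 -2.5 -4.2
0.01 -0.01 -0.03 1.2 -3.8 -6.4
0.01 -0.02 -0.04 1.6 -5.1 -8.5
0.02 -0.02 -0.05 2.0 -6.3 -10.6
0.02 -0.02 -0.06 2.4 -7.6 -12.7
0.03 -0.03 -0.07 2.8 -8.8 -14.8
0.03 -0.03 -0.08 3.2 -10.1 -17.0
```

Total 240°, still free. Another 20°.

>>> move_arm(series=[0,0,-0.01,0.4,-1.3,-2.1,0,0.01,-0.01,-0.02,0.8,-2.5,-4.2,0,0.01,-0.01,-0.03,1.2,-3.8,-6.4,0,0.01,-0.02,-0.04,1.6,-5.1,-8.5,0,0.02,-0.02,-0.05,2,-6.3,-10.6,0,0.02,-0.02,-0.06,2.4,-7.6,-12.7,0,0.03,-0.03,-0.07,2.8,-8.8,-14.8,0,0.03,-0.03,-0.08,3.2,-10.1,-17,0])

```text
t: 18.2
tool_pos: [520.3, -14.8, 236.0]
ee_rot: [-176.8, 31.9, 112.9]
ft_force: [-8.1, 3.9, 3.7]
width: 17.1
finger_force: 62.0
```

```bash
python3 hel.py 2.5
```

```text
t 18.2 J [ 21.7   7.5 -42.4 111.5  39.8  70.4 -14.8] grasp xyh -0.9 0.5 100.8 tilt 0.37 yang 4.52 w 17.1 f 62.010769844055176 F [-8.1  3.9  3.7] M [ 0.76  1.67 -0.8 ]
M.a 0.04232425228284842 F.a 6.416222788467376 Fx,y -6.572650779639254 3.2980091840622423
0.0 -0.0 -0.01 0.4 -1.3 -2.1
0.01 -0.01 -0.02 0.8 -2.5 -4.2
0.01 -0.01 -0.03 1.2 -3.8 -6.4
0.01 -0.01 -0.04 1.6 -5.1 -8.5
0.02 -0.01 -0.05 2.0 -6.3 -10.6
0.02 -0.02 -0.06 2.4 -7.6 -12.7
0.03 -0.02 -0.07 2.8 -8.8 -14.8
0.03 -0.02 -0.08 3.2 -10.1 -17.0
```

>>> move_arm(series=[0,0,0,0.2,-0.5,-0.8,0,0,0,-0.01,0.3,-1,-1.7,0,0,0,-0.01,0.5,-1.5,-2.5,0,0.01,-0.01,-0.02,0.6,-2,-3.4,0,0.01,-0.01,-0.02,0.8,-2.5,-4.2,0,0.01,-0.01,-0.03,1,-3,-5.1,0,0.01,-0.01,-0.03,1.1,-3.5,-5.9,0,0.01,-0.01,-0.03,1.3,-4,-6.8,0])

```text
t: 19.0
tool_pos: [520.2, -15.0, 235.7]
ee_rot: [178.3, 32.0, 103.6]
ft_force: [-8.5, 3.6, 3.2]
width: 16.8
finger_force: 62.0
```

```bash
python3 hel.py 1
```

```text
t 19.0 J [ 21.3   7.5 -41.9 111.5  39.7  70.4 -22.7] grasp xyh -1.1 0.5 100.4 tilt 0.42 yang -3.41 w 16.8 f 62.04199969768524 F [-8.5  3.6  3.2] M [ 0.66  1.75 -0.94]
M.a -0.02323218892617518 F.a 5.918659989517577 Fx,y -6.972395360647288 3.3967798123299735
0.0 -0.0 -0.0 0.2 -0.5 -0.8
0.0 -0.0 -0.01 0.3 -1.0 -1.7
0.0 -0.0 -0.01 0.5 -1.5 -2.5
0.01 -0.0 -0.02 0.6 -2.0 -3.4
0.01 -0.0 -0.02 0.8 -2.5 -4.2
0.01 -0.01 -0.03 1.0 -3.0 -5.1
0.01 -0.01 -0.03 1.1 -3.5 -5.9
0.01 -0.01 -0.04 1.3 -4.0 -6.8
```

>>> move_arm(series=[0,0,0,0.2,-0.5,-0.8,0,0,0,-0.01,0.3,-1,-1.7,0,0,0,-0.01,0.5,-1.5,-2.5,0,0.01,0,-0.02,0.6,-2,-3.4,0,0.01,0,-0.02,0.8,-2.5,-4.2,0,0.01,-0.01,-0.03,1,-3,-5.1,0,0.01,-0.01,-0.03,1.1,-3.5,-5.9,0,0.01,-0.01,-0.04,1.3,-4,-6.8,0])

```text
t: 19.8
tool_pos: [520.2, -15.0, 235.5]
ee_rot: [173.4, 31.4, 94.3]
ft_force: [-9.8, 4.1, 6.0]
width: 16.7
finger_force: 62.3
```

```bash
python3 hel.py 1
```

```text
t 19.8 J [ 20.9   7.5 -41.4 111.5  39.6  70.4 -30.6] grasp xyh -1.2 0.6 100.3 tilt 0.47 yang -11.36 w 16.7 f 62.26619839668274 F [-9.8  4.1  6. ] M [ 0.51  2.11 -0.76]
M.a 0.34235806983274586 F.a 8.719616922270916 Fx,y -8.08406107644997 2.6394058410495154
0.0 -0.0 -0.0 0.2 -0.5 -0.8
0.0 -0.0 -0.01 0.3 -1.0 -1.7
0.0 -0.0 -0.01 0.5 -1.5 -2.5
0.01 -0.0 -0.02 0.6 -2.0 -3.4
0.01 -0.0 -0.02 0.8 -2.5 -4.2
0.01 -0.01 -0.03 1.0 -3.0 -5.1
0.01 -0.01 -0.03 1.1 -3.5 -5.9
0.01 -0.01 -0.04 1.3 -4.0 -6.8
```

>>> move_arm(series=[0,0,0,0.5,-1.5,-2.5,0,0.01,0,0,1,-3,-5.1,0,0.01,0.01,0,1.4,-4.5,-7.6,0,0.02,0.01,0,1.9,-6.1,-10.2,0,0.02,0.01,0,2.4,-7.6,-12.7,0,0.02,0.02,-0.01,2.9,-9.1,-15.3,0,0.03,0.02,-0.01,3.4,-10.6,-17.8,0,0.03,0.02,-0.01,3.8,-12.1,-20.4,0])

```text
t: 20.6
tool_pos: [519.9, -14.9, 235.4]
ee_rot: [160.5, 25.9, 67.4]
ft_force: [-11.1, 4.0, 8.2]
width: 17.3
finger_force: 62.5
```

```bash
python3 hel.py 1 0
```

```text
t 20.6 J [ 19.6   7.4 -40.1 111.6  39.3  70.4 -54.5] grasp xyh -1.6 0.8 100.3 tilt 0.57 yang -35.46 w 17.3 f 62.48393476009369 F [-11.1   4.    8.2] M [ 0.43  2.54 -0.96]
M.a 0.4012679488929317 F.a 10.750861494556794 Fx,y -9.360379315050114 1.7338000213597322
0.0 0.0 -0.0 0.2 -0.5 -0.8
0.0 0.0 -0.0 0.3 -1.0 -1.7
0.0 0.01 -0.0 0.5 -1.5 -2.5
0.0 0.01 -0.0 0.6 -2.0 -3.4
0.0 0.01 -0.0 0.8 -2.5 -4.2
0.01 0.01 -0.01 1.0 -3.0 -5.1
0.01 0.01 -0.01 1.1 -3.5 -5.9
0.01 0.01 -0.01 1.3 -4.0 -6.8
```

>>> move_arm(series=[0,0,0,0,0,0,0.4,0,0,0,0,0,0,0.8,0,0,0,0,0,0,0.8,-0.3,1,1.7,0,0,0,0.8,-0.8,2.5,4.2,0,0,0,0.8,-1.3,4,6.8,0,0,0,0.8,-1.8,5.6,9.3,0,0,0,0.8,-2.2,7.1,11.9,0,0,0,0.8])

```text
t: 21.4
tool_pos: [500.4, 57.1, 355.4]
ee_rot: [160.2, 25.6, 67.6]
ft_force: [1.3, 0.4, -0.1]
width: 68.5
finger_force: 0.0
```

>>> move_arm(series=[0,2,2,0,0,0,0.8,0,5,4,0,0,0,0.8,0,9,4,0,0,0,0.8,0,13,4,0,0,0,0.8,0,17,4,0,0,0,0.8,0,20,4,0,0,0,0.8,0,20,4,0,0,0,0.8,0,20,4,0,0,0,0.8])

```text
t: 22.2
tool_pos: [500.8, 257.0, 393.7]
ee_rot: [160.3, 25.6, 67.7]
ft_force: [0.2, -0.2, -0.1]
width: 68.6
finger_force: 0.0
```

```bash
python3 - <<'E'
from h import *
s=st()
from cell import imaging
for n in("side","top"):
    c=imaging.read_camera(n); np.savez(n+"6.npz",**c)
    P=cloud(c); H,S,V=[x.astype(int) for x in cv2.split(cv2.cvtColor(c["image"],cv2.COLOR_BGR2HSV))]
    D=P-U; x,y,hh=D@ex,D@ey,D@a; k=(H>=6)&(H<16)&(S>150)&(V>80)&(hh>92)&(hh<125)&(np.hypot(x,y)<60)
    z=np.c_[x[k],y[k]]; w=np.linalg.svd(z-z.mean(0),full_matrices=False)[2][0]
    print(n,k.sum(),"ctr",((z.max(0)+z.min(0))/2).round(1),"bar ang",np.degrees(np.arctan2(w[1],w[0])),"h med",np.median(hh[k]))
x=load("side6")["image"][120:320,200:440]; y=load("top6")["image"][170:310,240:400]
cv2.imwrite("pics/s6.png",np.hstack([cv2.resize(x,(400,333)),cv2.resize(y,(381,333))]))
E
python3 ang.py 6
```

```text
t 22.2 J [ -2.9  18.8 -51.6  84.1  40.3 103.4 -70.6] grasp xyh 62.8 141.7 374.9 tilt 0.19 yang -35.33 w 68.6 f 0.0 F [ 0.2 -0.2 -0.1] M [ 0.52  0.2  -0.03]
side 40 ctr [10.6 23.6] bar ang 46.123508264331605 h med 102.03243618224303
top 85 ctr [-1.2 -3. ] bar ang -125.42333026734552 h med 103.47422660227535
6 side red 38 rad 152.7 ang -0.74
side yellow few 0
side green few 0
side blue few 0
top red few 2
6 top yellow 166 rad 92.6 ang -0.55
6 top green 85 rad 93.4 ang 0.8
6 top blue 127 rad 94.3 ang 0.19
```

View pics/s6.png

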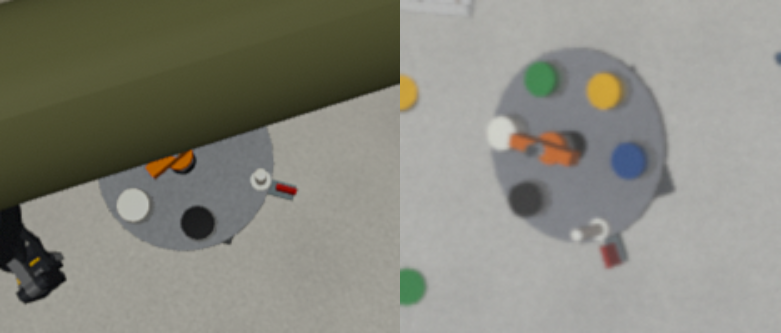

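The left crop shows the post at (261,180) in line with the fin at (286,189). The right crop shows the bar turned to −125.4°, the same as the tool's last grip angle, so it did not slip or spring back. The rack has not moved.

```bash
python3 -c "
from cell import finish_job
print(finish_job())"
```

```text
the job is handed in; nothing more can be done
None
```

The job is handed in at 22 s: the rack's post is lined up with the red pointer to within about 1°, and the orange wing nut is down on the steel nut and tightened an estimated 24–31° past first contact. I saw nothing else on the shelf disturbed, but I did not re-measure the loose items.

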